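Arm the guarded drive switch

ROBOT

A 7-joint arm with a two-finger parallel gripper is mounted at the origin on a cart in front of the work surface, level with it; the furniture and walls round the work are solid. World frame = base frame: x ahead of the robot, y to its left, z up, the work surface at z = 0. Lengths are in m, angles in degrees, forces in N, time in s.
With the tool pointing down it reaches from about 0.425 to 0.875 m from the base axis. Payload 4.7 kg.
Tool frame: the origin (TCP) lies between the finger pads; the fingertips stand env.finger_overhang ahead of it and the grasp point (between the pads) lies 5 mm behind it (env.finger_overhang is the distance from the TCP to the fingertips, in m); z points along the fingers, y is the line along which they close (so a half turn about z gives the same grasp; the last joint's range is limited). The gripper opens to 87 mm and grips with 3 to 60 N. Pads are 19 mm wide; open, the fingers measure 117 mm over their backs; the gripper's body (75 mm by 190 mm) begins 51 mm behind the grasp point.
Start: joints at [65.266, 18.392, -4.016, 83.108, 1.295, 78.541, -3.26], TCP at [0.28, -0.587, 0.237] pointing down, gripper open.
Joint ranges: [-163.93, 163.93], [-17.29, 119.83], [-79.2, 71.16], [3.27, 140.29], [-89.18, 269.18], [5.43, 117.66], [-154.24, 154.24]. Speed limits (degrees/s): [147.25, 147.25, 180, 180, 180, 180, 180].

INTERFACE

Orientations are given as [roll, pitch, yaw] about the fixed x, y, z axes, in that order (R = Rz(yaw) Ry(pitch) Rx(roll)).
In Python, from cell import telemetry, eyes, env, models gives the robot as it stands. The module is installed in compiled form; this text tells all that it offers.
- The arm moves only by the tool drive_tool, never from a script. Its arguments are lists of equal length, an entry for each row: "angular": the turn, a rotation vector about the tool's x, y, z in rad, a list of three; "delta_pos": the shift along the tool's x, y, z in cm, a list of three; "gripper": the finger opening in cm, from 0 to 8.7. A call has 1 to 20 rows; each row shifts and turns the commanded pose from where the row before left it, along the tool's axes as they then stand; what a row does not reach is not made up. A row lasts 1/10 s, in which the tool goes at most 50 mm and 8.59 degrees, less where a joint would pass 70% of its speed; a pose out of reach is approached as far as the arm can. A call with a gripper value outside its range is refused whole. The fingers move at their own pace and stop on an object; "squeeze" is the grip in N (left out, the last holds). Time passes only in rows, so rows that do not move let the fingers close. It gives the time, the measured TCP pose, the force, the opening and the grip force at its end, in the units of the state.
- telemetry.get_obs(): the state, without advancing time (a new reading comes with each control period).
- eyes.read_camera(name): name is "scene" or "top"; returns a dict with "pixels" (384x512x3 uint8, red, green, blue), "mtx" (3x3 intrinsics, pixels), "origin" and "orientation" of the camera in the world. Camera axes: x right, y down, z forward; pixel columns grow to the right and rows downward; lengths in m; the calibration is good to about 2 mm. A picture is of the moment at which its call begins. There is no depth.
- env.sign_off(): hands the job in; it is judged then, once.
Trained networks look in a picture, given as the dict that the camera call returned (one of the last four; its "shot" number tells which), for a name from the list of things; names that differ only in an ending like _2 or _b are one class to them, and where a whole thing is asked for, a point or a joint stands for the part that bears it (a point fixed in the world has none). Each returns a list of dicts, best first, with "p" (0 to 1); they miss things now and then, are a little off and sometimes report something else, mostly with a low value. They report only what shows in the picture. A call takes as long as a camera call.
- models.search_frame(picture, target): "centre" ([column, row] in pixels, amid what is visible of it).
- models.cut_out(picture, target): "pixels" (384x512 bool, what is visible of it) and "centre" ([column, row] in pixels, amid what is visible of it).
The state is a dict: "time_s": time; "qpos": joint angles; "joint_velocities": joint speeds; "effort": joint torques, N m; "tool_pos": TCP position; "tool_rot": TCP orientation; "force": force on the tool from outside, world axes, zero at the start; "wrist_torque": the same for the moment, N m; "grip_width": finger opening in m; "grasp_force": force on a finger pad.
Only numpy, scipy, OpenCV 4.12 (cv2) and the standard library are available. Lean on these libraries where they do the work, as an engineer would, in place of code of your own. Each camera call takes 0.05 s, during which the arm holds its last target. There are 200 camera calls.

TASK

Switch on the drive power at the switch box with the red guard: with a fingertip lift the red guard well up and keep it back, push the toggle beneath it all the way over to its far, green-dot side, then draw the finger out so that the guard drops fully shut again. Do it gently: neither switch box may be lifted or shoved out of its place, the guard and toggle of the yellow one stay untouched, and nothing else on the cabinet is to be moved.

Things in the scene. Friction and masses are not known exactly. Their poses are not given: they have to be found in the camera images.
- red_box: Box with the red guard: grey, aluminium lid, 130 (x) x 100 (y) x 60 mm high, 2.5 kg, loose on rubber feet. Origin: centre of its underside; lid surface 60 mm above. Its -x end faces the robot (give or take its yaw), a black cable gland sticks out of the +x end. The lid is bare from x=-65 to -33 mm in front of the guard. White dot on the lid: off side (near); green dot: on side (far).
- red_guard (a joint): Red hood guard over the toggle, 62 mm wide, 70 long, top 58 mm above the lid. Hinged at its far end: 0 = shut, grows as the near end swings up and away from the robot, stop at 1.2 rad. Spring and weight shut it from any angle (about 1 N at the lip), so it must be held back while the toggle is worked. Open at the near end below the lip: a fingertip there, moved forward and up, lifts it and can go on beneath it.
- red_lip (a point): Centre of the rounded near edge (lip) of the red guard, a bead 8 mm thick and 66 mm wide along the box's y, reaching 33 mm either side; with the guard shut it lies at x=-28, z=114 mm in the box's frame, 82 mm from the hinge line; it moves with the guard.
- red_hinge (a point): Centre of the red guard's hinge line, which runs along the box's y axis; x=+38, z=66 mm in the box's frame. The guard has a back wall here and side cheeks 57 mm apart inside, which end 15 mm short of the lip; all of it is 2.5 to 3 mm thick.
- red_toggle (a joint): Steel bat toggle under the red guard, 32 mm long from its pivot, 7 to 10 mm thick, pivoted at x=+8, y=0, z=64 mm in the box's frame, turning about the box's y axis. 0 = off, leaning 0.45 rad towards the robot (-x); 0.9 = on, leaning 0.45 rad away (+x); end stops at both. It stays where it is left (friction, about 1.5 N at 20 mm above the pivot; no snap).
- red_tip (a point): A point on the red toggle's axis near its upper end, 31 mm from its pivot; off: x=-5, z=92 mm in the box's frame; on: x=+21, z=92.
- yellow_box: Box with the yellow guard: grey, aluminium lid, 130 (x) x 100 (y) x 60 mm high, 2.5 kg, loose on rubber feet. Origin: centre of its underside; lid surface 60 mm above. Its -x end faces the robot (give or take its yaw), a black cable gland sticks out of the +x end. The lid is bare from x=-65 to -33 mm in front of the guard. White dot on the lid: off side (near); green dot: on side (far).
- yellow_guard (a joint): Yellow hood guard over the toggle, 62 mm wide, 70 long, top 58 mm above the lid. Hinged at its far end: 0 = shut, grows as the near end swings up and away from the robot, stop at 1.2 rad. Spring and weight shut it from any angle (about 1 N at the lip), so it must be held back while the toggle is worked. Open at the near end below the lip: a fingertip there, moved forward and up, lifts it and can go on beneath it.
- yellow_lip (a point): Centre of the rounded near edge (lip) of the yellow guard, a bead 8 mm thick and 66 mm wide along the box's y, reaching 33 mm either side; with the guard shut it lies at x=-28, z=114 mm in the box's frame, 82 mm from the hinge line; it moves with the guard.
- yellow_hinge (a point): Centre of the yellow guard's hinge line, which runs along the box's y axis; x=+38, z=66 mm in the box's frame. The guard has a back wall here and side cheeks 57 mm apart inside, which end 15 mm short of the lip; all of it is 2.5 to 3 mm thick.
- yellow_toggle (a joint): Steel bat toggle under the yellow guard, 32 mm long from its pivot, 7 to 10 mm thick, pivoted at x=+8, y=0, z=64 mm in the box's frame, turning about the box's y axis. 0 = off, leaning 0.45 rad towards the robot (-x); 0.9 = on, leaning 0.45 rad away (+x); end stops at both. It stays where it is left (friction, about 1.5 N at 20 mm above the pivot; no snap).
- yellow_tip (a point): A point on the yellow toggle's axis near its upper end, 31 mm from its pivot; off: x=-5, z=92 mm in the box's frame; on: x=+21, z=92.
- control_box_a: White hand control box with a big black knob, 158x98x105 mm, loose, at the left of the work; origin: centre of its underside. Bystander.
- control_box_b: White hand control box with a big black knob, 158x98x105 mm, loose, at the right of the work; origin: centre of its underside. Bystander.
- screwdriver_a: Screwdriver with a red-orange handle, 196x23x24 mm, lying crosswise at the front edge; origin: centre of its underside. Bystander.
- motor_spare: Spare motor, black cylinder, 93x32x32 mm, lying at the back right; origin: centre of its underside. Bystander.

How it is judged (in metres and radians):
On the way, in this order (a step that is already met when the one before it is completed fails the run):
1. the red guard is swung up by more than 0.3 rad while its toggle is still less than half over (value of joint red_guard above 0.3 rad and value of joint red_toggle below 0.45 rad), for 0.1 s.
2. the toggle under the red guard is pushed over to on (more than 0.75 of 0.9 rad) with the guard held up (value of joint red_toggle above 0.75 rad and value of joint red_guard above 0.1 rad), for 0.1 s.
At the end, for the whole second after the job is handed in: Red box's toggle on (above 0.75 rad of 0.9), red guard shut again (below 0.06 rad); the yellow box's toggle off and its guard shut; both boxes within 15 mm of where they stood (value of joint red_toggle above 0.75 rad and value of joint each of red_guard, yellow_guard below 0.06 rad and value of joint yellow_toggle below 0.1 rad and linear speed of red_box below 0.01 m/s and distance of each of red_box, yellow_box from where it was at the start of the episode below 0.015 m); the robot touches nothing.
It fails at once if a switch box is shoved more than 15 mm, lifted or tipped (distance of any of red_box, yellow_box from where it was at the start of the episode above 0.015 m or height (world z) of any of red_box, yellow_box above 0.006 m or angle between any of red_box, yellow_box's own z axis and vertical above 0.1 rad).
It fails at once if the yellow guard is opened or its toggle moved (more than 0.1 rad) (value of joint any of yellow_guard, yellow_toggle above 0.1 rad).
It fails at once if the switch is forced (more than 40 N on the red box) (contact force between any of the fingers, the arm and red_box above 40 N).
It fails at once if another thing on the cabinet is moved by more than 20 mm (distance of any of control_box_a, control_box_b, screwdriver_a, motor_spare from where it was at the start of the episode above 0.02 m).
It also fails if it takes over 48 s, if anything falls off the work surface, if the arm or the gripper's body presses on something with over 40 N, if the wrist force passes 120 N, or if a joint passes its speed limit or range.

## Working session

There is one attempt and no reset: what is moved stays moved. The work goes in short steps, Python scripts to look and compute and a tool call to move; the robot and the scene stay as the last step left them, time stands still between calls to the robot, and variables do not carry over. Pictures are saved under pics/ and viewed, at most 10 in all, crops included, and the job is handed in when it is done.

Besides the shell and the picture viewer there is one more tool, called after "Request:" as name(argument=value, ...) on one line, values as JSON. drive_tool: Moves the arm, as the interface text tells. Its arguments: {"type":"object","properties":{"angular":{"type":"array","items":{"type":"array","items":{"type":"number"}}},"delta_pos":{"type":"array","items":{"type":"array","items":{"type":"number"}}},"gripper":{"type":"array","items":{"type":"number"}},"squeeze":{"type":"number"}},"required":["angular","delta_pos","gripper"]}

```bash
mkdir -p pics; cat > h.py <<'E'
import numpy as np, cv2
from scipy.spatial.transform import Rotation as R
from cell import telemetry, eyes, env, models
def ray(c,px):
    d=np.linalg.inv(c['mtx'])@np.array([px[0],px[1],1.]); o=np.array(c['orientation'])
    return np.array(c['origin']), rot(o)@d
def rot(o):
    o=np.array(o)
    return o if o.shape==(3,3) else (R.from_quat(o).as_matrix() if o.size==4 else R.from_euler('xyz',o,degrees=True).as_matrix())
def atz(c,px,z):
    p,d=ray(c,px); return p+d*(z-p[2])/d[2]
def proj(c,P):
    q=c['mtx']@(rot(c['orientation']).T@(np.array(P)-c['origin'])); return q[:2]/q[2]
E
python3 - <<'E'
from h import *
o=telemetry.get_obs(); print(o['tool_pos'],o['tool_rot'],env.finger_overhang,o['time_s'])
for n in('scene','top'):
    c=eyes.read_camera(n); cv2.imwrite(f'pics/{n}0.png',c['pixels'][:,:,::-1]); print(n,c['origin'],c['orientation'],c['mtx'])
    for t,z in(('red_box',.03),('red_guard',.1),('red_lip',.114),('red_hinge',.066),('red_tip',.092),('yellow_box',.03),('yellow_lip',.114),('yellow_hinge',.066)):
        r=models.search_frame(c,t)
        print(t,[(np.round(x['centre']),round(x['p'],2),np.round(atz(c,x['centre'],z),3)) for x in r[:2]])
E
```

```text
[ 0.27996817 -0.58602043  0.23543315] [-1.79887396e+02  5.61676702e-03  2.55414534e+01] 0.014 0.0
scene [-0.21028293 -0.42582673  1.00609   ] [-136.66297679   -1.06844766  -59.01151845] [[416.95292613   0.         249.48845007]
 [  0.         416.95292613 187.99549652]
 [  0.           0.           1.        ]]
red_box [(array([281., 221.]), 0.83, array([ 0.523, -0.119,  0.03 ]))]
red_guard []
red_lip [(array([280., 224.]), 0.44, array([ 0.448, -0.148,  0.114])), (array([223., 221.]), 0.3, array([ 0.376, -0.008,  0.114]))]
red_hinge [(array([278., 224.]), 0.82, array([ 0.479, -0.127,  0.066]))]
red_tip []
yellow_box [(array([198., 199.]), 0.73, array([0.463, 0.146, 0.03 ]))]
yellow_lip []
yellow_hinge [(array([202., 198.]), 0.94, array([0.446, 0.115, 0.066]))]
top [0.34927626 0.0066379  1.04002022] [-167.96108558    0.19752711  -96.44493562] [[352.71452385   0.         258.17846715]
 [  0.         352.71452385 191.3468435 ]
 [  0.           0.           1.        ]]
red_box [(array([291., 198.]), 0.83, array([ 0.532, -0.107,  0.03 ])), (array([202., 210.]), 0.36, array([0.527, 0.153, 0.03 ]))]
red_guard [(array([296., 192.]), 0.67, array([ 0.535, -0.114,  0.1  ]))]
red_lip [(array([295., 188.]), 0.92, array([ 0.544, -0.112,  0.114])), (array([202., 208.]), 0.47, array([0.517, 0.141, 0.114]))]
red_hinge [(array([291., 197.]), 0.76, array([ 0.53 , -0.103,  0.066]))]
red_tip []
yellow_box [(array([207., 212.]), 0.96, array([0.521, 0.141, 0.03 ]))]
yellow_lip [(array([203., 209.]), 0.83, array([0.516, 0.139, 0.114]))]
yellow_hinge [(array([201., 211.]), 0.7, array([0.517, 0.151, 0.066])), (array([239., 224.]), 0.47, array([0.47 , 0.05 , 0.066]))]
```

```bash
python3 - <<'E'
import cv2
for n,b in(('top',(150,110,380,282)),('scene',(130,130,360,302))):
    i=cv2.imread(f'pics/{n}0.png'); x0,y0,x1,y1=b
    j=cv2.resize(i[y0:y1,x0:x1],(800,598),interpolation=cv2.INTER_CUBIC); cv2.imwrite(f'pics/{n}0c.png',j)
E
```

```text
(no output)
```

View pics/top0c.png

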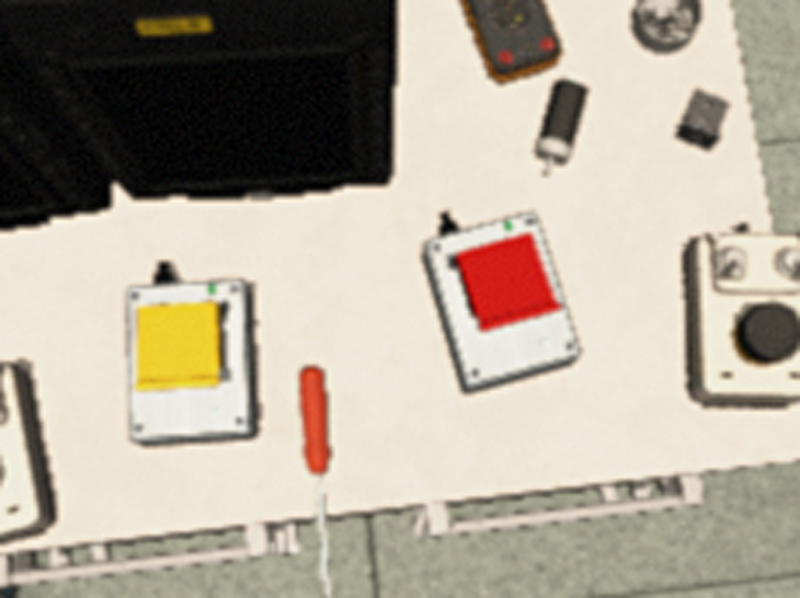

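View pics/scene0c.png

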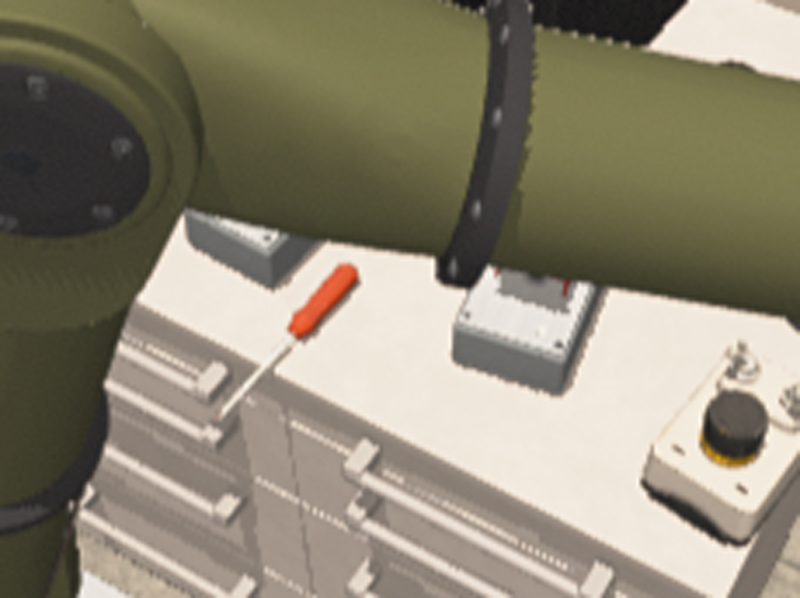

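View pics/scene0.png

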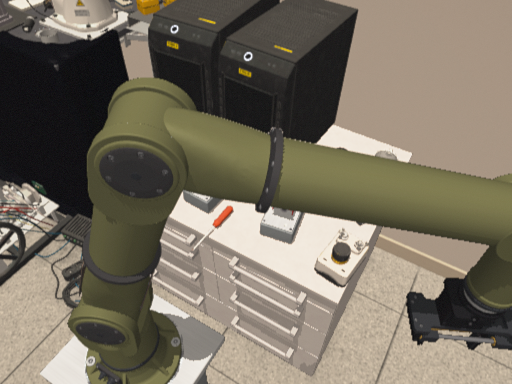

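The top picture shows the red box's lid with corners near crop pixels (423,240), (540,212), (580,352) and (465,390). The red guard's near edge runs from (480,330) to (560,310). The scene view is blocked by the upper arm for now. Next I fit the box pose.

```bash
python3 - <<'E'
from h import *
from scipy.optimize import least_squares
c=eyes.read_camera('top')
f=lambda p:(150+p[0]*.2875,110+p[1]*.2876)
cr=[f(p) for p in((423,240),(540,212),(580,352),(465,390))]
M=[(65,50),(65,-50),(-65,-50),(-65,50)]
def W(s,p): 
    a=s[2]; return [s[0]+(p[0]*np.cos(a)-p[1]*np.sin(a))/1e3, s[1]+(p[0]*np.sin(a)+p[1]*np.cos(a))/1e3,p[2]/1e3]
# lid outline + guard lip ends & guard rear top corners
G=[f(p) for p in((480,330),(560,312))]; GM=[(-32,33,114),(-32,-33,114)]
P=cr+G; Q=[m+(60,) for m in M]+GM
r=least_squares(lambda s:np.concatenate([proj(c,W(s,m))-p for m,p in zip(Q,P)]),[.53,-.11,.2])
print(r.x,np.degrees(r.x[2]),np.round(r.fun,1))
# red mask based lip/yaw
im=c['pixels'].astype(int); m=((im[...,0]>120)&(im[...,1]<60)&(im[...,2]<60)).astype(np.uint8); m[:,:240]=0;m[:, 330:]=0;m[:150]=0;m[230:]=0
k=cv2.minAreaRect(np.argwhere(m)[:,::-1].astype(np.float32)); b=cv2.boxPoints(k); print([np.round(atz(c,p,.116),3) for p in b])
s=r.x
print([np.round(proj(c,W(s,q)),1) for q in((-32,33,114),(-32,-33,114),(38,-31,118),(38,31,118))],np.round(b,1))
E
```

```text
[ 0.53435484 -0.11376268  0.14626987] 8.3806461737482 [-0.4 -0.8 -0.5 -1.4  1.1  1.6 -0.2 -0.3 -0.4  0.9  0.4 -0.2]
[array([0.52 , 0.059, 0.116]), array([ 0.577, -0.132,  0.116]), array([ 0.513, -0.148,  0.116]), array([0.458, 0.04 , 0.116])]
[array([287.6, 205.8]), array([311.4, 199.6]), array([303.5, 174.8]), array([281.4, 180.6])] [[232.6 203.6]
 [300.8 175.1]
 [310.2 197.5]
 [242.  226. ]]
```

Request:
drive_tool(angular=[[0,0,0.05],[0,0,0.05],[0,0,0.05],[0,0,0.05],[0,0,0.05],[0,0,0.05],[0,0,0],[0,0,0],[0,0,0],[0,0,0],[0,0,0],[0,0,0],[0,0,0],[0,0,0]], delta_pos=[[0,0,0],[0,0,0],[0.5,-2,0],[1,-3,0],[1,-3,0],[1,-3.5,0],[1.5,-4,0],[1.5,-4,0],[1.5,-4,0],[1.5,-4,0],[1.5,-4,0],[1.5,-4,0],[1.5,-3.5,0],[1.5,-3,0]], gripper=[0,0,0,0,0,0,0,0,0,0,0,0,0,0])

```text
time_s: 2.35
tool_pos: [0.359, -0.1453, 0.2369]
tool_rot: [179.9, -0.0, 8.4]
force: [0.7, -0.4, 0.3]
grip_width: 0.0002
grasp_force: 0.0
```

Request:
drive_tool(angular=[[0,0,0],[0,0,0],[0,0.131,0],[0,0.131,0],[0,0.131,0],[0,0.131,0],[0,0,0]], delta_pos=[[3.8,-0.3,0],[3.8,-0.2,0],[0,0,0],[0,0,0],[0,0,0],[0,0,0],[0,0,0]], gripper=[0,0,0,0,0,0,0])

```text
time_s: 3.05
tool_pos: [0.4539, -0.1385, 0.2205]
tool_rot: [-178.5, -24.6, 8.4]
force: [0.2, -0.9, -1.2]
grip_width: 0.0007
grasp_force: 0.0
```

```bash
cat >> h.py <<'E'
def box(p,s=(.5344,-.1138,np.radians(8.38))):
    d=np.array(p[:2])-s[:2]; a=s[2]; return np.round(1e3*np.array([d[0]*np.cos(a)+d[1]*np.sin(a),-d[0]*np.sin(a)+d[1]*np.cos(a),p[2]]),1)
def world(q,s=(.5344,-.1138,np.radians(8.38))):
    a=s[2]; return np.array([s[0]+(q[0]*np.cos(a)-q[1]*np.sin(a))/1e3, s[1]+(q[0]*np.sin(a)+q[1]*np.cos(a))/1e3,q[2]/1e3])
def tip():
    o=telemetry.get_obs(); return box(np.array(o['tool_pos'])+.014*rot(o['tool_rot'])[:,2])
def snap(n,name,ctr,w=100):
    c=eyes.read_camera(n); u,v=proj(c,world(ctr)).astype(int)
    h=w*3//4; x=max(0,u-w//2); y=max(0,v-h//2)
    cv2.imwrite(f'pics/{name}.png',cv2.resize(c['pixels'][y:y+h,x:x+w,::-1],(800,600),interpolation=cv2.INTER_CUBIC)); print('crop',x,y,w/800)
    return c
E
python3 - <<'E'
from h import *
o=telemetry.get_obs(); print(tip(),o['tool_rot'],o['qpos'],o['time_s'])
c=snap('scene','s1',(0,0,90),140)
for n,q in(('lipL',(-28,33,114)),('lipR',(-28,-33,114)),('corner-65-50',(-65,-50,60)),('-65+50',(-65,50,60)),('tiptool',tip())): print(n,np.round(proj(c,world(q)),1))
E
```

```text
[-77.4 -12.3 207.7] [-178.53874707  -24.6257468     8.35105009] [ 45.34795984 -17.1921648  -17.40766951 124.03544133 -25.21932454
  55.34408792 -42.12980501] 3.05
crop 213 152 0.175
lipL [269.8 202.5]
lipR [291.8 209.6]
corner-65-50 [291.5 232.9]
-65+50 [258.8 221.9]
tiptool [281.8 196.9]
```

View pics/s1.png

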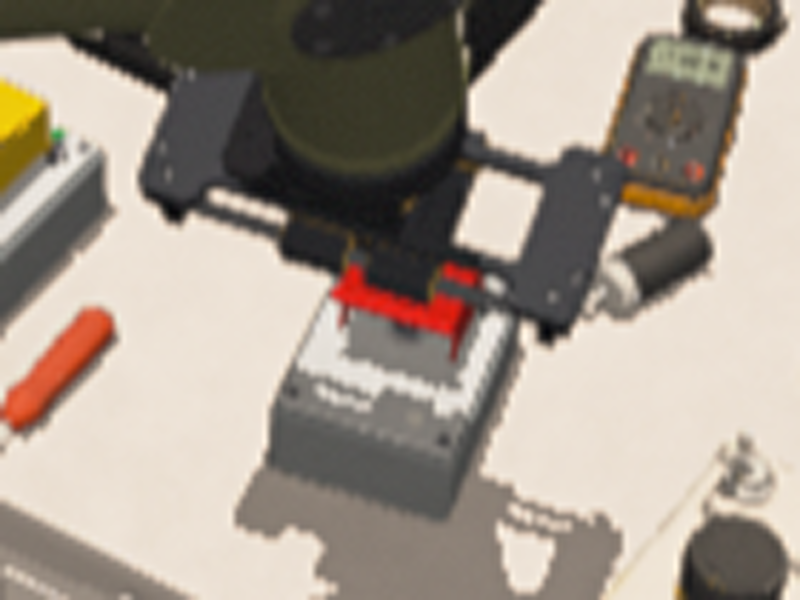

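The scene picture shows the red guard's lip from crop (338,297) to (468,328) and the lid's near corners at about (278,393) and (455,450). That is about 2 px right of prediction, so I'm refining with both views. Joint 2 is at its limit, so I'll use about 20° of tilt.

```bash
python3 - <<'E'
from h import *
from scipy.optimize import least_squares
a=eyes.read_camera('top');b=eyes.read_camera('scene')
f=lambda p:(150+p[0]*.2875,110+p[1]*.2876)
g=lambda p:(213+p[0]*.175,152+p[1]*.175)
O=[(a,f(p),q) for p,q in(((423,240),(65,50,60)),((540,212),(65,-50,60)),((580,352),(-65,-50,60)),((465,390),(-65,50,60)),((480,330),(-32,33,114)),((560,312),(-32,-33,114)))]
S=[(b,g(p),q) for p,q in(((338,297),(-30,33,114)),((468,328),(-30,-33,114)),((278,393),(-65,50,60)),((455,450),(-65,-50,60)))]
for L in(O,S,O+S):
    r=least_squares(lambda s:np.concatenate([proj(c,world(q,s))-p for c,p,q in L]),[.53,-.11,.15])
    print(r.x,np.degrees(r.x[2]),np.round(r.fun,1))
o=telemetry.get_obs();print(o['qpos'],o['tool_pos'],tip())
E
```

```text
[ 0.53435484 -0.11376268  0.14626994] 8.380650364957305 [-0.4 -0.8 -0.5 -1.4  1.1  1.6 -0.2 -0.3 -0.4  0.9  0.4 -0.2]
[ 0.54058171 -0.11835687  0.14703569] 8.424524448509015 [-0.1 -1.7 -0.9 -0.1 -0.4  0.3  1.4  1.3]
[ 0.5363653  -0.11544595  0.15935312] 9.13026120532949 [-0.1 -1.3 -0.4 -2.3  1.8  0.5  0.7 -0.9  0.4  0.2  1.  -1.2 -1.6 -1.
 -2.3  0.4 -1.8  1.1  0.1  1.8]
[ 45.88009643 -17.19069694 -17.86080966 123.67943996 -24.98888431
  55.47968661 -42.37919135] [ 0.45494241 -0.14065209  0.22301644] [-76.7 -14.7 210.3]
```

Request:
drive_tool(angular=[[0,-0.04,0],[0,-0.04,0],[0,0,0],[0,0,0],[0,0,0],[0,0,0],[0,0,0],[0,0,0]], delta_pos=[[0,-0.4,0],[0,-0.4,0],[-0.2,-0.4,1.5],[-0.2,0,1.5],[-0.2,0,1.5],[-0.2,0,1.5],[0,0,1.5],[0,0,0]], gripper=[0,0,0,0,0,0,0,0])

```text
time_s: 4.0
tool_pos: [0.4705, -0.1247, 0.1487]
tool_rot: [-178.7, -19.9, 8.3]
force: [-0.8, -1.1, -0.5]
grip_width: 0.0002
grasp_force: 0.0
```

```bash
sed -i 's/.5344,-.1138,np.radians(8.38)/.537,-.116,np.radians(8.6)/' h.py
python3 - <<'E'
from h import *
o=telemetry.get_obs(); print(tip(),o['tool_rot'],o['qpos'],o['time_s'])
E
```

```text
[-62.3   1.6 135.5] [-178.74082371  -19.9117302     8.31358069] [ 45.47972805  -9.37287364 -24.15649056 125.21213804 -19.74579348
  48.01323625 -49.10934977] 4.0
```

Request:
drive_tool(angular=[[-0.02,0,0],[0,0,0],[0,0,0],[0,0,0]], delta_pos=[[0,0.1,1],[0,0,1],[0,0,1],[0,0,0]], gripper=[0,0,0,0])

```text
time_s: 4.4
tool_pos: [0.4808, -0.1233, 0.1203]
tool_rot: [-179.8, -20.0, 8.4]
force: [0.6, -0.0, 0.7]
grip_width: 0.0005
grasp_force: 0.0
```

```bash

python3 - <<'E'
from h import *
o=telemetry.get_obs(); print(tip(),o['tool_rot'],o['force'],o['time_s'])
c=snap('scene','s2',(-20,0,90),100)
for n,q in(('lipL',(-28,33,114)),('lipR',(-28,-33,114)),('tiptool',tip())): print(n,np.round(proj(c,world(q)),1))
E
```

```text
[-51.9   1.2 107.1] [-179.84005158  -19.97020505    8.36816564] [ 0.58845179 -0.02419794  0.69173447] 4.4
crop 232 172 0.125
lipL [271.  202.3]
lipR [293.  209.3]
tiptool [278.6 213. ]
```

View pics/s2.png

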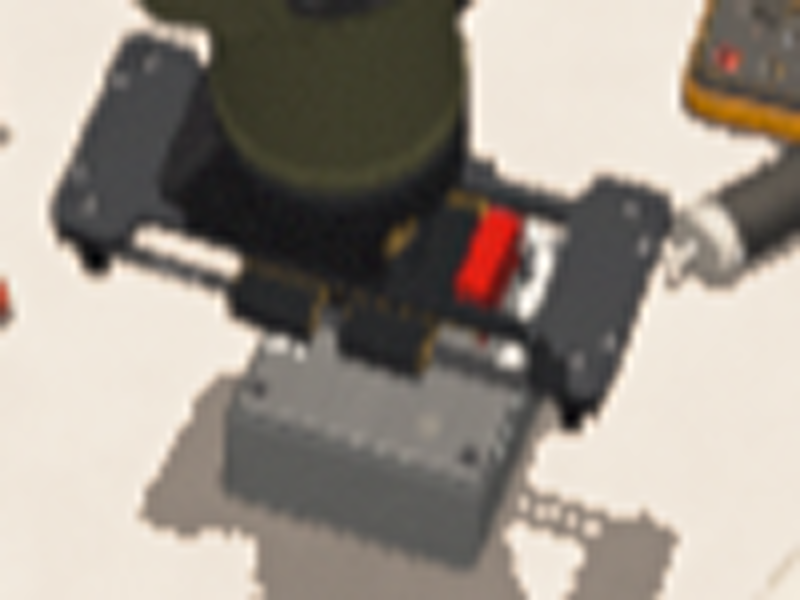

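The picture shows the gripper body over the bare lid at crop (330,320), with the tip in front of the lip and inside the guard's width, and nothing touched. I'll push forward slowly above toggle height.

Request:
drive_tool(angular=[[0,0,0],[0,0,0],[0,0,0],[0,0,0],[0,0,0]], delta_pos=[[0.45,0,0.1],[0.45,0,0.1],[0.45,0,0.1],[0.45,0,0.1],[0,0,0]], gripper=[0,0,0,0,0])

```text
time_s: 4.95
tool_pos: [0.5003, -0.1205, 0.1242]
tool_rot: [-179.9, -20.1, 8.5]
force: [-0.6, -0.5, 0.1]
grip_width: 0.0002
grasp_force: 0.1
```

Request:
drive_tool(angular=[[0,0,0],[0,0,0],[0,0,0],[0,0,0],[0,0,0],[0,0,0],[0,0,0],[0,0,0]], delta_pos=[[0.45,0,0.1],[0.45,0,0.1],[0.45,0,0.1],[0.45,0,0.1],[0.45,0,0.1],[0.45,0,0.1],[0,0,0],[0,0,0]], gripper=[0,0,0,0,0,0,0,0])

```text
time_s: 5.75
tool_pos: [0.5265, -0.1166, 0.1272]
tool_rot: [-179.9, -20.1, 8.4]
force: [-1.2, 0.4, -0.8]
grip_width: 0.0003
grasp_force: 0.2
```

```bash

python3 - <<'E'
from h import *
o=telemetry.get_obs(); print(tip(),o['tool_rot'],o['force'],o['time_s'])
c=snap('top','t3',(0,0,90),100)
d=snap('scene','s3',(0,0,90),100)
a=cv2.imread('pics/t3.png');b=cv2.imread('pics/s3.png');cv2.imwrite('pics/b3.png',cv2.resize(np.hstack([a,b]),(800,300)))
for q in((-28,33,114),(-28,-33,114),(0,33,139),(0,-33,139)): print(q,np.round(proj(c,world(q)),1),np.round(proj(d,world(q)),1))
E
```

```text
[ -5.7   1.  114.1] [-179.91393737  -20.05737606    8.41070345] [-1.24452617  0.41970905 -0.82032386] 5.75
crop 245 155 0.125
crop 234 167 0.125
(-28, 33, 114) [288.  203.4] [271.  202.3]
(-28, -33, 114) [311.7 197. ] [293.  209.3]
(0, 33, 139) [285.8 191.5] [274.9 189.7]
(0, -33, 139) [310.  185.1] [296.9 196.5]
```

View pics/b3.png

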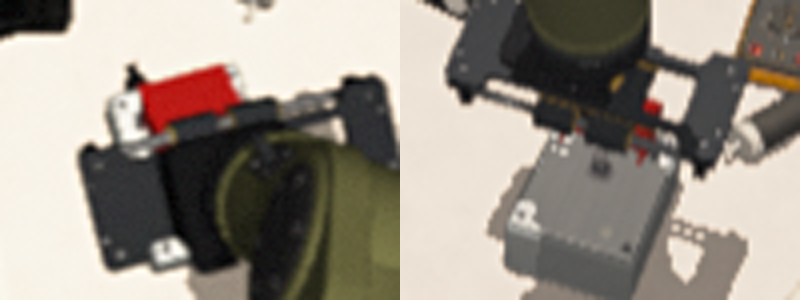

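Guard lifted, toggle base visible and untouched. I'll lift a bit more to satisfy step 1, then go back and down in front of the toggle while staying beneath the lip.

Request:
drive_tool(angular=[[0,0,0],[0,0,0],[0,0,0],[0,0,0],[0,0,0]], delta_pos=[[0.42,0.05,-0.28],[0.42,0.05,-0.28],[0,0,0],[0,0,0],[0,0,0]], gripper=[0,0,0,0,0])

```text
time_s: 6.35
tool_pos: [0.5325, -0.1169, 0.1355]
tool_rot: [-179.9, -20.1, 8.4]
force: [-0.5, -0.2, 1.0]
grip_width: 0.0002
grasp_force: 0.2
```

Request:
drive_tool(angular=[[0,0,0],[0,0,0],[0,0,0],[0,0,0],[0,0,0],[0,0,0],[0,0,0],[0,0,0],[0,0,0]], delta_pos=[[-0.72,0,0.22],[-0.72,0,0.22],[-0.72,0,0.22],[-0.72,0,0.22],[-0.23,0,0.63],[-0.23,0,0.63],[-0.23,0,0.63],[0,0,0],[0,0,0]], gripper=[0,0,0,0,0,0,0,0,0])

```text
time_s: 7.25
tool_pos: [0.5089, -0.12, 0.097]
tool_rot: [-179.9, -20.1, 8.4]
force: [-0.3, -0.3, -0.9]
grip_width: 0.0008
grasp_force: 0.2
```

```bash

python3 - <<'E'
from h import *
o=telemetry.get_obs(); print(tip(),o['tool_rot'],o['force'],o['time_s'])
E
```

```text
[-23.6   0.2  83.9] [-179.89474473  -20.0632857     8.4153893 ] [-0.30874591 -0.28501042 -0.91496082] 7.25
```

Request:
drive_tool(angular=[[0,0,0],[0,0,0],[0,0,0],[0,0,0],[0,0,0],[0,0,0]], delta_pos=[[0.4,0,0.13],[0.4,0,0.13],[0.4,0,0.13],[0.4,0,0.13],[0.4,0,0.13],[0,0,0]], gripper=[0,0,0,0,0,0])

```text
time_s: 7.85
tool_pos: [0.5304, -0.117, 0.0983]
tool_rot: [-179.9, -20.1, 8.4]
force: [-0.9, -0.2, -0.9]
grip_width: 0.0003
grasp_force: 0.2
```

Request:
drive_tool(angular=[[0,0,0],[0,0,0],[0,0,0]], delta_pos=[[0.3,0,0.1],[0.3,0,0.1],[0,0,0]], gripper=[0,0,0])

```text
time_s: 8.15
tool_pos: [0.536, -0.1162, 0.0981]
tool_rot: [-179.9, -20.1, 8.4]
force: [-0.4, -0.4, 0.1]
grip_width: 0.0005
grasp_force: 0.5
```

```bash

python3 - <<'E'
from h import *
o=telemetry.get_obs(); print(tip(),o['force'],o['wrist_torque'],o['time_s'])
E
```

```text
[ 3.8 -0.  85. ] [-0.39422266 -0.36518146  0.05101314] [-0.08043421  0.57587052 -0.00590751] 8.15
```

Request:
drive_tool(angular=[[0,0,0],[0,0,0]], delta_pos=[[0.2,0,0.07],[0,0,0]], gripper=[0,0])

```text
time_s: 8.35
tool_pos: [0.5372, -0.116, 0.0977]
tool_rot: [-179.9, -20.0, 8.4]
force: [-4.4, -1.0, -0.4]
grip_width: 0.0002
grasp_force: 2.2
```

Request:
drive_tool(angular=[[0,0,0],[0,0,0]], delta_pos=[[0.15,0,0.05],[0,0,0]], gripper=[0,0])

```text
time_s: 8.55
tool_pos: [0.5377, -0.116, 0.0974]
tool_rot: [-179.9, -19.8, 8.4]
force: [-8.4, -0.3, 3.7]
grip_width: 0.0004
grasp_force: 4.9
```

```bash

python3 - <<'E'
from h import *
o=telemetry.get_obs(); print(tip(),o['force'],o['wrist_torque'],o['time_s'])
E
```

```text
[ 5.4 -0.1 84.3] [-8.44054936 -0.27162347  3.72374804] [-0.08340721  1.89600879  0.08853491] 8.55
```

The force rise to 8 N at tip x = +5.4 mm matches the predicted on stop. Now I draw straight back out.

Request:
drive_tool(angular=[[0,0,0],[0,0,0],[0,0,0],[0,0,0],[0,0,0],[0,0,0],[0,0,0],[0,0,0],[0,0,0],[0,0,0],[0,0,0],[0,0,0],[0,0,0]], delta_pos=[[-0.5,0,-0.18],[-0.6,0,-0.22],[-0.6,0,-0.22],[-0.6,0,-0.22],[-0.6,0,-0.22],[-0.6,0,-0.22],[-0.6,0,-0.22],[-0.6,0,-0.22],[-0.6,0,-0.22],[-0.6,0,-0.22],[-0.6,0,-0.22],[-0.6,0,-0.22],[0,0,0]], gripper=[0,0,0,0,0,0,0,0,0,0,0,0,0])

```text
time_s: 9.85
tool_pos: [0.4638, -0.1271, 0.0982]
tool_rot: [-179.9, -20.0, 8.4]
force: [1.1, 0.4, 0.2]
grip_width: 0.0006
grasp_force: 0.0
```

Request:
drive_tool(angular=[[0,0,0],[0,0,0],[0,-0.07,0],[0,-0.07,0],[0,-0.07,0],[0,-0.07,0],[0,-0.07,0],[0,0,0],[0,0,0],[0,0,0],[0,0,0],[0,0,0]], delta_pos=[[0,0,-1.5],[0,0,-2],[0,0,-2],[0,0,-2],[0,0,-2],[0,0,-1],[0,0,0],[0,4,0],[0,4,0],[0,4,0],[0,4,0],[0,0,0]], gripper=[0,0,0,0,0,0,0,0,0,0,0,0])

```text
time_s: 11.05
tool_pos: [0.4575, -0.2961, 0.1977]
tool_rot: [180.0, -0.0, 8.0]
force: [0.5, -0.2, -0.0]
grip_width: 0.0003
grasp_force: 0.0
```

```bash

python3 - <<'E'
from h import *
o=telemetry.get_obs(); print(tip(),o['force'],o['time_s'])
c=snap('top','t5',(0,0,90),100)
d=snap('scene','s5',(0,0,90),100)
a=cv2.imread('pics/t5.png');b=cv2.imread('pics/s5.png');cv2.imwrite('pics/b5.png',cv2.resize(np.hstack([a,b]),(800,300)))
for q in((-28,33,114),(-28,-33,114),(-65,-50,60),(21,0,92),(-5,0,92)): print(q,np.round(proj(c,world(q)),1),np.round(proj(d,world(q)),1))
E
```

```text
[-105.5 -166.2  183.7] [ 0.4966466  -0.23792332 -0.03465311] 11.05
crop 245 155 0.125
crop 234 167 0.125
(-28, 33, 114) [288.  203.4] [271.  202.3]
(-28, -33, 114) [311.7 197. ] [293.  209.3]
(-65, -50, 60) [318.5 211.7] [292.8 232.5]
(21, 0, 92) [293.9 184.8] [286.8 199.1]
(-5, 0, 92) [296.6 193.7] [283.9 205.2]
```

View pics/b5.png

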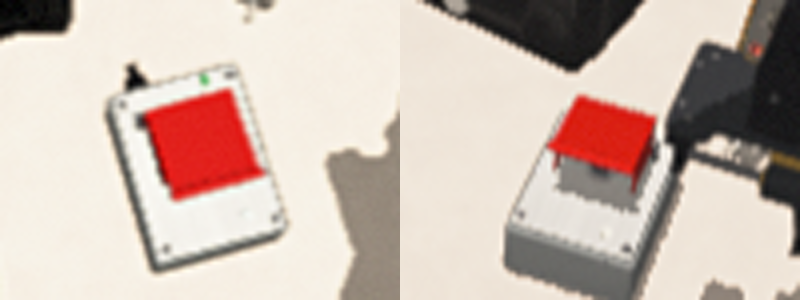

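View pics/s5.png

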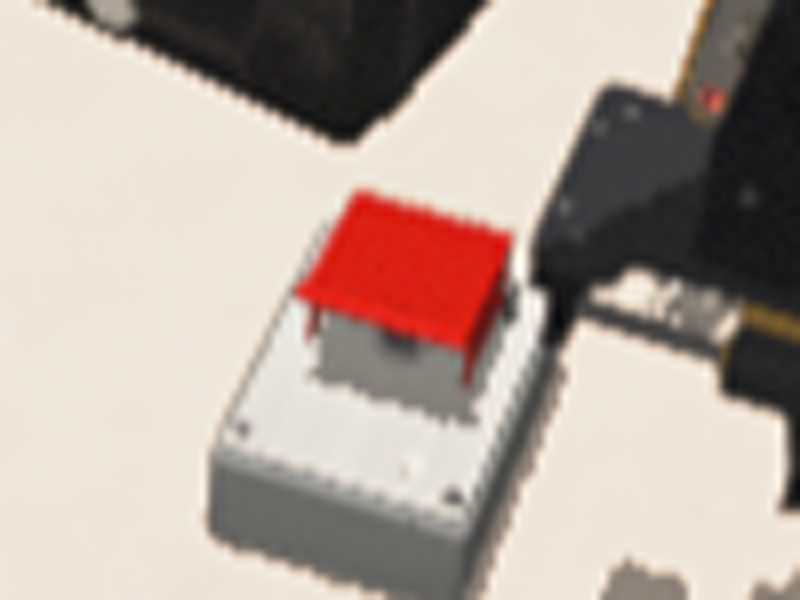

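The pictures show the guard fully shut, with its lip from scene crop (300,292) to (465,347) as at the start. The box is in place and the arm is clear. I'm handing the job in.

```bash
python3 -c "
from cell import env
print(env.sign_off())"
```

```text
the job is handed in; nothing more can be done
None
```

The job is handed in, with no verdict returned: I pushed the red box's toggle over until the force rose to about 8 N at its expected on stop. The final pictures show the guard shut and the red box where it stood; the toggle was hidden under the guard.

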